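# Draw the drip tray from under the glass rack and hold it up level

## Task

I want to wipe the worktop where the drip tray sits: take the white tray by the grip at its front, ease it up over the little end stops of its runners, draw it straight out from under the drying rack and then lift it, held out in front of the rack with at least 10 cm of air beneath it. Keep it level all the way so that the fork that fell into it stays in, do not wrench it against the rack, and leave the glasses, the mug and the tin where they stand. Finish while still holding the tray up, steady and level; do not put it down.

Things in the scene. Friction and masses are not known exactly. Their poses are not given: they have to be found in the camera images.
- glass_rack: Low steel-wire drying rack for glasses, fixed, on a black mat 8 mm thick; 150 (x) x 296 (y) mm. Origin: centre of its underside, on the mat, 8 mm above the worktop. Its open front is its own -x side, which faces the robot within 0.2 rad; the tray comes out along this -x axis. The wire grid under the glasses is 51 to 56 mm above the mat and covers the whole plan; a fence round back and sides rises to 91 mm.
- rack_front (a point): Middle of the rack's front at runner height, 75 mm in front of its origin, 26 mm above the mat. The tray's flanges rest on two straight runners along x (20 mm wide, at y = +-123 mm, top 26 mm above the mat, upright outer wall from y = +-132 mm). Each has at its front end, 7 mm behind this point, an upright end stop 5 mm high that the flange must be lifted over; the back end is closed.
- drip_tray: Loose white plastic tray, 0.13 to 0.20 kg: pan 90 (x) x 212 (y) mm, 20 mm high, with rim flanges 245 mm wide over all. Origin: centre of the underside; x to the rack's back, z up. At rest its underside is 9 mm above the mat; it can rise 22 mm before the rim meets the grid (12 mm serves well). Starts with its origin 7 to 19 mm in front of the rack's centre; it is clear of the rack at 125 mm.
- tray_grip (a point): Centre of the tray's grip, an upright block 26 (x) x 30 (y) x 36 (z) mm on a 24 mm wide neck, 106 mm in front of the tray's origin and 30 mm above it, 47 mm above the worktop at the start; axes as the tray. Take it from above across the 30 mm (y); the rack's front frame is 25 to 37 mm behind the block. The pan hangs out behind the grip (0.2 N m), so grip firmly, 60 N or more.
- tray_pan (a point): Point on the pan's floor above the tray's origin, 3 mm above its underside; axes as the tray.
- fork_mid (a point): Middle of a steel table fork, 196 x 27 x 13 mm, 40 g, lying loose across the pan (along the tray's y), 9 mm above its underside; it can slide a little in the pan.
- tumbler_a_mid (a point): Centre of a clear ribbed tumbler, 64 mm across, 86 mm high, standing upside down and loose on the grid at the rack's left (+y).
- tumbler_b_mid (a point): Centre of an equal tumbler, upside down in the middle of the grid.
- tumbler_c_mid (a point): Centre of an equal tumbler, upside down at the rack's right (-y).
- mug_mid (a point): Centre of a cream stoneware mug, 80 mm across, 93 mm high, with a handle; loose at the front left of the worktop. Leave it alone.
- tin_mid (a point): Centre of a food tin, 57 mm across, 72 mm high; loose at the front right of the worktop. Leave it alone.

How it is judged:
On the way:
1. the tray is drawn out from under the rack (x of tray_pan in the frame of glass_rack below -0.125 m), for 0.1 s.
At the end, for the whole second after the job is handed in: The fingers hold the tray still, its floor over 95 mm above the worktop, level within 0.12 rad, clear of the rack (origin over 125 mm in front of the rack's centre), not touching it; the fork lies in the pan; glasses, mug and tin are within 30 mm of where they stood (height (world z) of tray_pan above 0.095 m and angle between drip_tray's own z axis and vertical below 0.12 rad and x of tray_pan in the frame of glass_rack below -0.125 m and linear speed of drip_tray below 0.02 m/s and angular speed of drip_tray below 0.1 rad/s and contact force between the fingers and drip_tray above 2 N and contact force between glass_rack and drip_tray below 0.1 N and x of fork_mid in the frame of drip_tray between -0.045 and 0.045 m and y of fork_mid in the frame of drip_tray between -0.03 and 0.03 m and z of fork_mid in the frame of drip_tray between 0 and 0.03 m and distance of each of tumbler_a_mid, tumbler_b_mid, tumbler_c_mid, mug_mid, tin_mid from where it was at the start of the episode below 0.03 m); the arm keeps its last pose, push and grip.
It fails at once if the tray is tipped by more than 0.26 rad (15 degrees) (angle between drip_tray's own z axis and vertical above 0.26 rad).
It fails at once if the tray is wrenched against the rack (more than 30 N) (contact force between glass_rack and drip_tray above 30 N).
It fails at once if a glass, the mug or the tin is displaced by more than 30 mm (distance of any of tumbler_a_mid, tumbler_b_mid, tumbler_c_mid, mug_mid, tin_mid from where it was at the start of the episode above 0.03 m).
It also fails if it takes over 42 s, if anything falls off the work surface, if the arm or the gripper's body presses on something with over 40 N, if the wrist force passes 120 N, or if a joint passes its speed limit or range.

## Robot

A 7-joint arm with a two-finger parallel gripper is mounted at the origin on a cart in front of the work surface, level with it; the furniture and walls round the work are solid. World frame = base frame: x ahead of the robot, y to its left, z up, the work surface at z = 0. Lengths are in m, angles in rad, forces in N, time in s.
With the tool pointing down it reaches from about 0.4 to 0.875 m from the base axis. Payload 6.5 kg.
Tool frame: the origin (TCP) lies at the very end of the fingers, on their centre line; the grasp point (between the pads) lies 19 mm behind it (arm.grasp_offset is the distance from the TCP to the grasp point, in m); z points along the fingers, y is the direction in which the jaws open and shut (so a half turn about z gives the same grasp; the last joint's range is limited). The gripper opens to 85 mm and grips with 20 to 120 N. Pads are 22 mm wide; open, the fingers measure 114 mm over their backs; the gripper's body (76 mm by 85 mm) begins 54 mm behind the grasp point. The pads swing forward as they close: fully open they stand 13 mm farther back than shut.
Start: joints at [-1.193, 0.536, -0.004, 1.538, 0.003, 1.067, -0.071], TCP at [0.279, 0.587, 0.231] pointing down, gripper open.
Joint ranges: [-2.7, 2.7], [-0.37, 2.16], [-1.27, 1.26], [0.24, 2.4], [-1.31, 4.45], [0.19, 1.91], [-2.76, 2.76]. Speed limits (rad/s): [2.39, 2.39, 3.14, 3.14, 3.14, 3.14, 3.14].

## Interface

Orientations are given as a rotation vector (axis times angle).
In Python, from plant import arm, vision gives the robot as it stands. The module is installed in compiled form; this text tells all that it offers.
- The arm moves only by the tool play_rows, never from a script. Its arguments are lists of equal length, an entry for each row: "delta_pos": the shift along the tool's x, y, z in units of 60 mm (1.0 is 60 mm), a list of three; "dr": the turn, a rotation vector about the tool's x, y, z in units of 8 degrees (1.0 is 8 degrees), a list of three; "fingers": the opening, from -1 (shut) to 1 (fully open). A call has 1 to 10 rows; each row is the pose to reach, as a shift and turn from the pose commanded when the call began, along the tool's axes at that moment; what a row does not reach only later rows make up. A row lasts 1/8 s, in which the tool goes at most 62.5 mm and 10.7 degrees, less where a joint would pass 70% of its speed; a pose out of reach is approached as far as the arm can. A call with a gripper value outside its range is refused whole. The fingers move at their own pace and stop on an object; the grip force is fixed at half the most. Time passes only in rows, so rows that repeat a pose let the fingers close. It gives the time, the measured TCP pose, the force and the opening at its end, in the units of the state.
- arm.get_state(): the state, without advancing time (a new reading comes with each control period).
- vision.grab_frame(name): name is "scene" or "side" or "wrist"; returns a dict with "color" (420x560x3 uint8, blue, green, red), "intrinsics" (3x3 intrinsics, pixels), "eye" and "orientation" of the camera in the world; the wrist camera has in their place "mount" (4x4, takes a point from camera to tool coordinates, whose origin is the TCP and whose axes are the flange's). Camera axes: x right, y down, z forward; pixel columns grow to the right and rows downward; lengths in m; the calibration is good to about 2 mm. The wrist camera is an equidistant fisheye: a pixel r from the principal point sees the ray r / f radians off the axis. A picture is of the moment at which its call begins: read the wrist's pose just before it. There is no depth.
- arm.sign_off(): hands the job in, once; it reports no verdict.
The state is a dict: "time": time; "q": joint angles; "joint_velocities": joint speeds; "effort": joint torques, N m; "position": TCP position; "ee_rot": TCP orientation; "ft_force": force on the tool from outside, world axes, zero at the start; "wrist_torque": the same for the moment, N m; "opening": finger opening in m.
Only numpy, scipy, OpenCV 4.12 (cv2) and the standard library are available. Lean on these libraries where they do the work, as an engineer would, in place of code of your own. Each camera call takes 0.05 s, during which the arm holds its last target.

## Working session

There is one attempt and no reset: what is moved stays moved. The work goes in short steps, Python scripts to look and compute and a tool call to move; the robot and the scene stay as the last step left them, time stands still between calls to the robot, and variables do not carry over. Pictures are saved under pics/ and viewed, and the job is handed in when it is done.

Besides the shell and the picture viewer there is one more tool, called after "Emit:" by a JSON object that holds its "fn" and its "kwargs". play_rows: Moves the arm, as the interface text tells. Its arguments: {"type":"object","properties":{"delta_pos":{"type":"array"},"dr":{"type":"array"},"fingers":{"type":"array"}},"required":["delta_pos","dr","fingers"]}

```bash
mkdir -p pics
cat > h.py <<'E'
import numpy as np, cv2
from scipy.spatial.transform import Rotation as R
from plant import arm, vision
def grab(n,fn):
    f=vision.grab_frame(n); cv2.imwrite('pics/'+fn,f['color']); return f
def ray(f,u,v):
    K=np.array(f['intrinsics']); d=np.linalg.inv(K)@[u,v,1]
    o=np.array(f['orientation']); 
    M=o if o.shape==(3,3) else (R.from_rotvec(o).as_matrix() if o.size==3 else R.from_quat(o).as_matrix())
    return np.array(f['eye']),M@d
def plane(f,u,v,z):
    e,d=ray(f,u,v); return e+d*(z-e[2])/d[2]
E
python3 - <<'E'
from h import *
s=arm.get_state();print(s); print(arm.grasp_offset)
for n in('scene','side','wrist'):
    f=grab(n,n+'0.png'); print(n,{k:np.round(v,4).tolist() for k,v in f.items() if k!='color'})
E
```

```text
{'time': 0.0, 'q': array([-1.19321204,  0.53716996, -0.00443434,  1.5388643 ,  0.00259118,
        1.06728826, -0.07119077]), 'joint_velocities': array([-7.12616396e-04,  1.07911652e-03, -1.13733815e-03,  1.27756147e-04,
       -1.65759467e-05,  3.07720100e-04, -2.63051224e-04]), 'effort': array([ 1.08105542e-03, -5.83409858e+01,  1.04933906e+00, -2.59105521e+01,
        1.23263709e-02,  9.50908579e-03, -1.01224109e-05]), 'position': array([0.27883199, 0.58646426, 0.2304141 ]), 'ee_rot': array([-6.91218695e-01, -3.06433972e+00,  2.67695607e-03]), 'ft_force': array([ 0.94041857, -0.06004441,  0.8107872 ]), 'wrist_torque': array([-0.02249229, -0.00914736,  0.0152032 ]), 'opening': 0.08546429081835359}
0.0187
scene {'intrinsics': [[400.2555, 0.0, 283.8083], [0.0, 400.2555, 204.2973], [0.0, 0.0, 1.0]], 'eye': [-0.0117, -0.8518, 1.0052], 'orientation': [-2.1975, 0.7128, -0.302]}
side {'intrinsics': [[438.5016, 0.0, 273.3702], [0.0, 438.5016, 207.7128], [0.0, 0.0, 1.0]], 'eye': [0.0978, 1.0023, 0.8062], 'orientation': [-0.543, 2.5375, -1.3936]}
wrist {'intrinsics': [[325.1923, 0.0, 274.2991], [0.0, 325.1923, 214.1525], [0.0, 0.0, 1.0]], 'mount': [[-0.0005, -0.9658, -0.2594, 0.0659], [1.0, -0.0003, -0.0006, -0.0], [0.0005, -0.2594, 0.9658, -0.1425], [0.0, 0.0, 0.0, 1.0]]}
```

View pics/scene0.png

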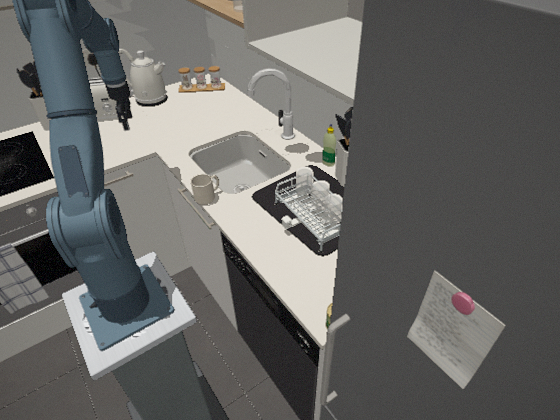

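View pics/side0.png

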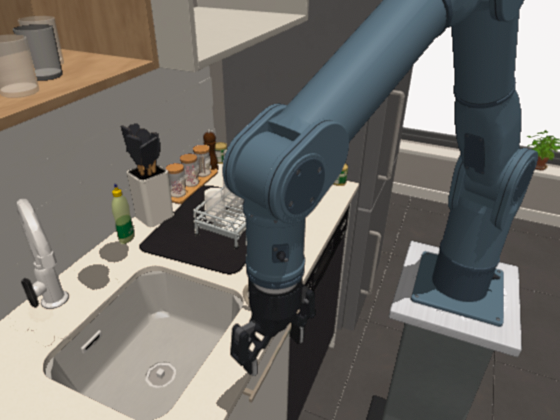

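View pics/wrist0.png

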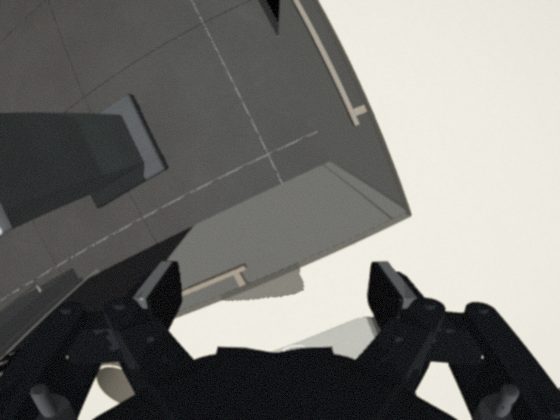

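The scene view shows the rack around (315,205), with the white grip near (289,224), the mug at (205,188), and a tall cabinet hiding the right. In the side view the rack is at (220,215), and the arm hides its front. I'll zoom in on the rack.

Run:
```python
from h import *
im=cv2.imread('pics/scene0.png')[140:260,180:340]; cv2.imwrite('pics/sc0z.png',cv2.resize(im,None,fx=5,fy=5,interpolation=cv2.INTER_CUBIC))
f=vision.grab_frame('scene')
for n,u,v,z in [('grip',289,224,.047),('mug',205,188,.046),('matL',252,197,.008),('matfront',322,252,.008),('rackfl',277,200,.06),('rackfr',322,245,.06)]: print(n,plane(f,u,v,z).round(3))
print(R.from_rotvec(arm.get_state()['ee_rot']).as_matrix().round(3))
```

```text
grip [ 0.565 -0.049  0.047]
mug [0.424 0.302 0.046]
matL [0.562 0.189 0.008]
matfront [ 0.598 -0.19   0.008]
rackfl [0.596 0.066 0.06 ]
rackfr [ 0.585 -0.201  0.06 ]
[[-0.903  0.429 -0.   ]
 [ 0.429  0.903 -0.001]
 [-0.    -0.001 -1.   ]]
```

View pics/sc0z.png

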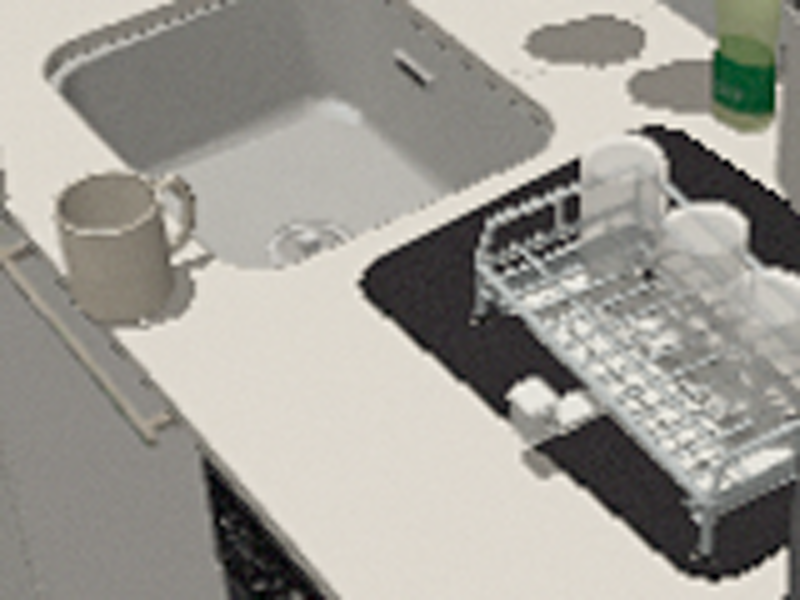

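```bash
cat >> h.py <<'E'
def wray(f,s,u,v):
    K=np.array(f['intrinsics']);x=u-K[0,2];y=v-K[1,2];r=np.hypot(x,y);t=r/K[0,0]
    d=np.array([np.sin(t)*x/max(r,1e-9),np.sin(t)*y/max(r,1e-9),np.cos(t)])
    T=np.array(f['mount']);Rt=R.from_rotvec(s['ee_rot']).as_matrix()
    return Rt@T[:3,3]+s['position'],Rt@(T[:3,:3]@d)
def wplane(f,s,u,v,z):
    e,d=wray(f,s,u,v);return e+d*(z-e[2])/d[2]
def units(s,p):  # shift in tool units
    return R.from_rotvec(s['ee_rot']).as_matrix().T@(np.array(p)-s['position'])/.06
E
python3 - <<'E'
from h import *
f=vision.grab_frame('scene');s=arm.get_state()
a=plane(f,275.6,204,.008);b=plane(f,320.6,251,.008);d=a-b;print(a,b,np.degrees(np.arctan2(-d[0],d[1])),np.linalg.norm(d))
print('grip top',plane(f,180+530/5,140+385/5,.065))
print(units(s,[.47,-.05,.25]))
E
```

```text
[0.61168747 0.10093644 0.008     ] [ 0.59713774 -0.18339459  0.008     ] -2.9293743186865155 0.28470305804957347
grip top [ 0.56624728 -0.03054872  0.065     ]
[-7.43199769 -8.21837717 -0.31155063]
```

Emit:
{"fn": "play_rows", "kwargs": {"delta_pos": [[-0.6,-0.7,0],[-1.3,-1.4,-0.05],[-2.0,-2.2,-0.1],[-2.7,-3.0,-0.1],[-3.4,-3.7,-0.15],[-4.1,-4.5,-0.2],[-4.8,-5.2,-0.2],[-5.4,-6.0,-0.25],[-6.1,-6.7,-0.3],[-6.7,-7.4,-0.3]], "dr": [[0,0,-0.3],[0,0,-0.6],[0,0,-0.9],[0,0,-1.2],[0,0,-1.5],[0,0,-1.8],[0,0,-2.1],[0,0,-2.4],[0,0,-2.6],[0,0,-2.8]], "fingers": [1,1,1,1,1,1,1,1,1,1]}}

```text
time: 1.5
position: [0.4522, 0.0114, 0.2498]
ee_rot: [0.082, 3.139, 0.001]
ft_force: [0.6, 2.1, -1.2]
opening: 0.0855
```

Run:
```python
from h import *
s=arm.get_state();print(s['time'],s['position'],R.from_rotvec(s['ee_rot']).as_matrix().round(3),units(s,[.47,-.05,.25]))
```

```text
1.5 [0.45223409 0.01144563 0.24984217] [[-0.999  0.052  0.002]
 [ 0.052  0.999  0.   ]
 [-0.002  0.    -1.   ]] [-0.34917589 -1.00723363 -0.00247445]
```

Emit:
{"fn": "play_rows", "kwargs": {"delta_pos": [[-0.2,-0.5,0],[-0.3,-1.0,0],[-0.3,-1.0,0],[-0.3,-1.0,0]], "dr": [[0,0,0],[0,0,0],[0,0,0],[0,0,0]], "fingers": [1,1,1,1]}}

```text
time: 2.0
position: [0.4662, -0.0466, 0.2492]
ee_rot: [-0.082, -3.14, -0.001]
ft_force: [0.2, -0.5, -0.3]
opening: 0.0854
```

Run:
```python
from h import *
s=arm.get_state();print(s['position'],s['ee_rot'])
np.savez('s1.npz',**s)
f=grab('wrist','w1.png');g=grab('scene','s1.png');grab('side','d1.png')
cv2.imwrite('pics/s1z.png',cv2.resize(cv2.imread('pics/s1.png')[160:260,240:340],None,fx=6,fy=6,interpolation=cv2.INTER_CUBIC))
```

```text
[ 0.46618589 -0.0466233   0.24922946] [-8.19806655e-02 -3.14025939e+00 -7.69331399e-04]
```

View pics/w1.png

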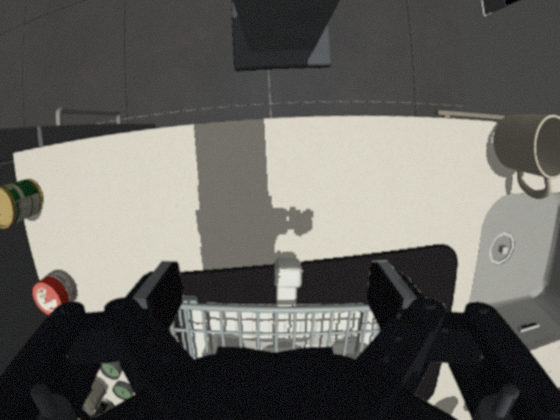

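View pics/d1.png

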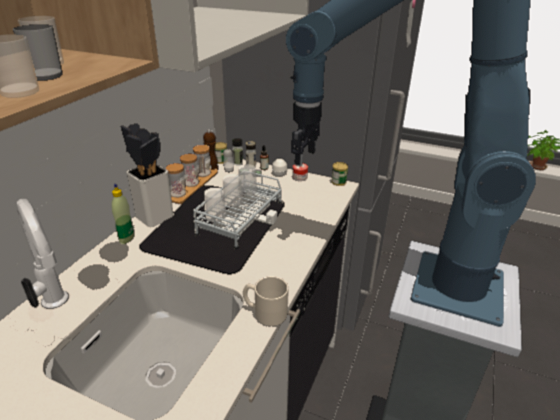

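The wrist view shows the grip's block at about (289,272), its neck behind it, and the rack's front wire at row ~308. A red-lidded jar is at (50,293), a tin at (18,203) and the mug at (530,150). The side view shows the grip at (270,216).

Run:
```python
from h import *
a=cv2.resize(cv2.imread('pics/w1.png')[240:360,170:400],None,fx=3.4,fy=3.4,interpolation=cv2.INTER_CUBIC);cv2.imwrite('pics/w1z.png',a)
b=cv2.resize(cv2.imread('pics/d1.png')[160:260,180:310],None,fx=6,fy=6,interpolation=cv2.INTER_CUBIC);cv2.imwrite('pics/d1z.png',b)
```

```text
(no output)
```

View pics/w1z.png

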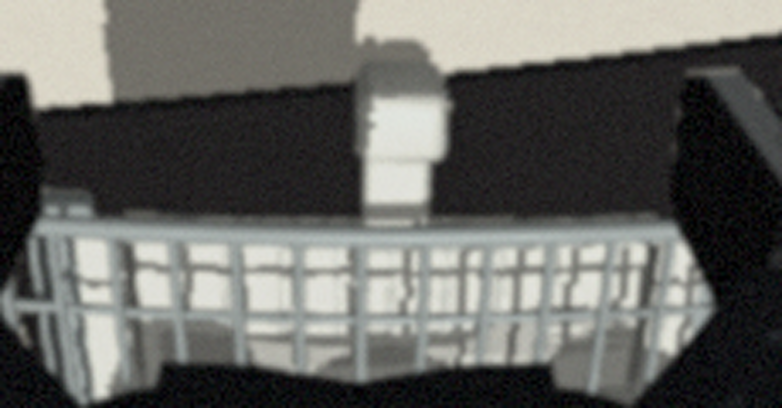

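View pics/d1z.png

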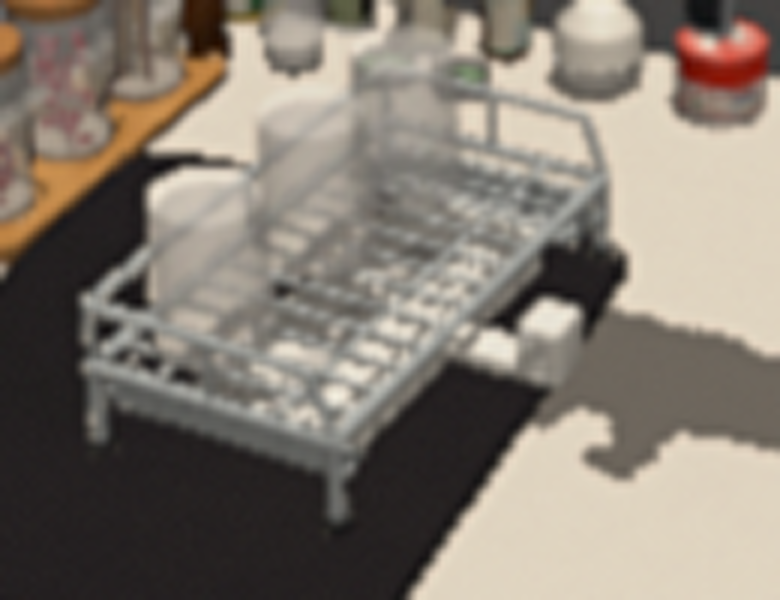

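View pics/s1z.png

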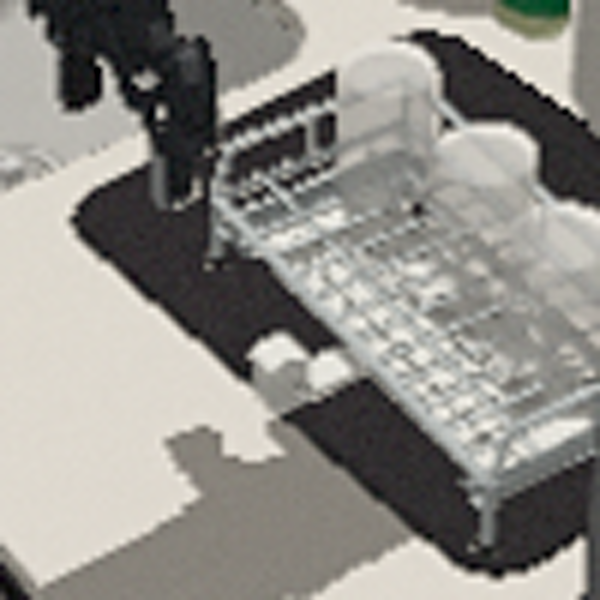

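Run:
```python
from h import *
s=dict(np.load('s1.npz'))
f=vision.grab_frame('wrist');g=vision.grab_frame('scene');d=vision.grab_frame('side')
W=lambda x,y,z:wplane(f,s,170+x/3.4,240+y/3.4,z).round(4)
c=[W(x,y,.065) for x,y in[(370,95),(447,97),(443,160),(367,157)]];print(*c,'mean',np.mean(c,0))
a,b=W(40,228,.064),W(672,235,.064);print('front',a,b,np.degrees(np.arctan2(-(b-a)[0],(b-a)[1])))
# left/right rails intersections
print('scene',plane(g,240+280/6,160+353/6,.065),'side',plane(d,180+550/6,160+320/6,.065))
print('feet scene',plane(g,240+213/6,160+262/6,.008),plane(g,240+482/6,160+550/6,.008))
print('feet side',plane(d,180+97/6,160+440/6,.008),plane(d,180+337/6,160+517/6,.008))
print('frontrail side', plane(d,180+345/6,160+445/6,.064),plane(d,180+603/6,160+182/6,.064))
```

```text
[ 0.5493 -0.046   0.065 ] [ 0.5515 -0.0211  0.065 ] [ 0.5746 -0.0229  0.065 ] [ 0.572  -0.0481  0.065 ] mean [ 0.56185  -0.034525  0.065   ]
front [ 0.5977 -0.1648  0.064 ] [0.6125 0.0585 0.064 ] -3.791935158976081
scene [ 0.5627226  -0.03933794  0.065     ] side [ 0.55935343 -0.0300639   0.065     ]
feet scene [0.6124715  0.10273614 0.008     ] [ 0.5945399  -0.18515932  0.008     ]
feet side [0.76149333 0.09040184 0.008     ] [0.61798881 0.09678769 0.008     ]
frontrail side [0.60464262 0.10884559 0.064     ] [ 0.59070949 -0.17227354  0.064     ]
```

Run:
```python
from h import *
s=arm.get_state()
print(s['position'],units(s,[.562,-.036,.12]),units(s,[.562,-.036,.026]))
```

```text
[ 0.46630798 -0.04677367  0.24932335] [-1.58339924  0.26126415  2.15548914] [-1.58334041  0.26102125  3.72215578]
```

Emit:
{"fn": "play_rows", "kwargs": {"delta_pos": [[-0.5,0.1,0.3],[-1.0,0.2,0.8],[-1.5,0.26,1.3],[-1.58,0.26,1.8],[-1.58,0.26,2.1],[-1.58,0.26,2.1],[-1.58,0.26,2.1]], "dr": [[0,0,0],[0,0,0],[0,0,0],[0,0,0],[0,0,0],[0,0,0],[0,0,0]], "fingers": [1,1,1,1,1,1,1]}}

```text
time: 3.18
position: [0.5623, -0.0369, 0.1244]
ee_rot: [0.083, 3.139, 0.0]
ft_force: [-0.2, -0.7, 0.1]
opening: 0.0856
```

Run:
```python
from h import *
s=arm.get_state();np.savez('s2.npz',**s)
f=grab('wrist','w2.png')
print(s['position'],s['ee_rot'],units(s,[.562,-.036,.026]))
```

```text
[ 0.56228091 -0.03692456  0.12442473] [8.30456041e-02 3.13892777e+00 1.59616622e-04] [0.00805449 0.01490553 1.64040375]
```

View pics/w2.png

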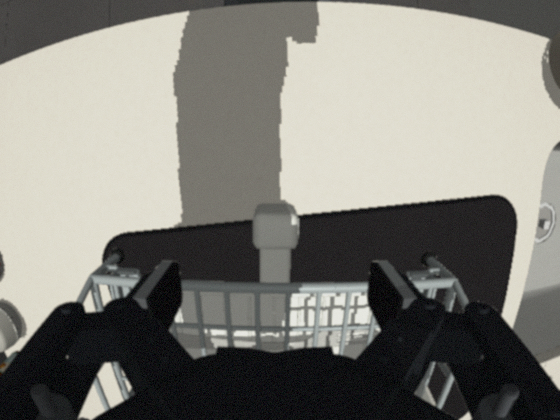

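Run:
```python
from h import *
a=cv2.resize(cv2.imread('pics/w2.png')[180:310,210:340],None,fx=5,fy=5,interpolation=cv2.INTER_CUBIC);cv2.imwrite('pics/w2z.png',a)
```

```text
(no output)
```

View pics/w2z.png

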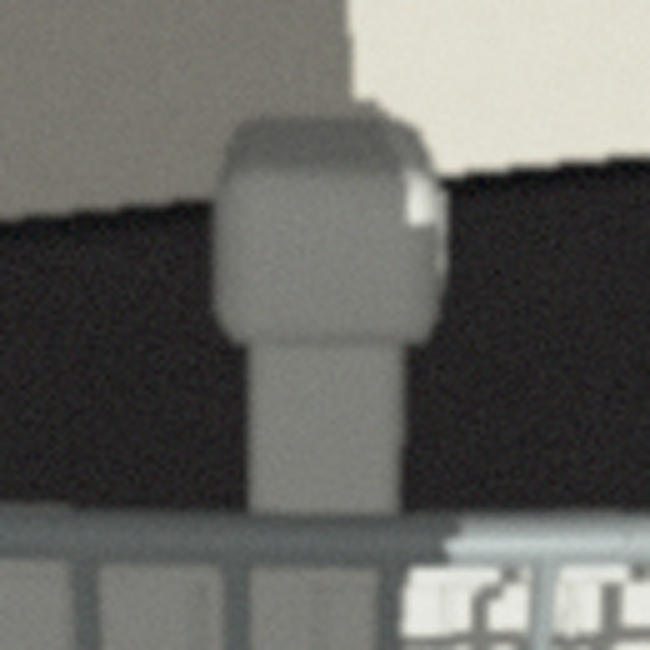

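Run:
```python
from h import *
s=dict(np.load('s2.npz'));f=vision.grab_frame('wrist')
for x,y in[(216,250),(442,250),(329,168),(329,340),(329,254)]: print(wplane(f,s,210+x/5,180+y/5,.065).round(4))
for x,y in[(249,450),(403,450)]: print('neck',wplane(f,s,210+x/5,180+y/5,.045).round(4))
```

```text
[ 0.5607 -0.0506  0.065 ]
[ 0.5622 -0.0212  0.065 ]
[ 0.5504 -0.0353  0.065 ]
[ 0.574  -0.0366  0.065 ]
[ 0.562  -0.0359  0.065 ]
neck [ 0.5988 -0.0498  0.045 ]
neck [ 0.6    -0.0267  0.045 ]
```

The centre of the grip's top face measures (0.562, -0.036) and its width 29 mm against the 30 mm given. The rack's yaw is about -3.4°. Descending.

Emit:
{"fn": "play_rows", "kwargs": {"delta_pos": [[0,0.02,0.5],[0,0.02,0.9],[0,0.02,1.2],[0,0.02,1.4],[0,0.02,1.55],[0,0.02,1.64],[0,0.02,1.64],[0,0.02,1.64]], "dr": [[0,0,0.05],[0,0,0.05],[0,0,0.05],[0,0,0.05],[0,0,0.05],[0,0,0.05],[0,0,0.05],[0,0,0.05]], "fingers": [1,1,1,1,1,1,1,1]}}

```text
time: 4.28
position: [0.5623, -0.0357, 0.0253]
ee_rot: [0.094, 3.139, -0.0]
ft_force: [1.1, -0.3, 0.1]
opening: 0.0856
```

Run:
```python
from h import *
s=arm.get_state()
f=grab('wrist','w3.png');grab('side','d3.png')
b=cv2.resize(cv2.imread('pics/d3.png')[160:260,180:310],None,fx=6,fy=6,interpolation=cv2.INTER_CUBIC);cv2.imwrite('pics/d3z.png',b)
print(s['position'],R.from_rotvec(s['ee_rot']).as_matrix().round(4),s['ft_force'],s['wrist_torque'])
```

```text
[ 0.56227259 -0.03572279  0.02531386] [[-9.982e-01  5.980e-02  8.000e-04]
 [ 5.980e-02  9.982e-01 -0.000e+00]
 [-8.000e-04  0.000e+00 -1.000e+00]] [ 1.050393   -0.3436313   0.13015223] [-0.06186225 -0.03642353 -0.05230344]
```

View pics/w3.png

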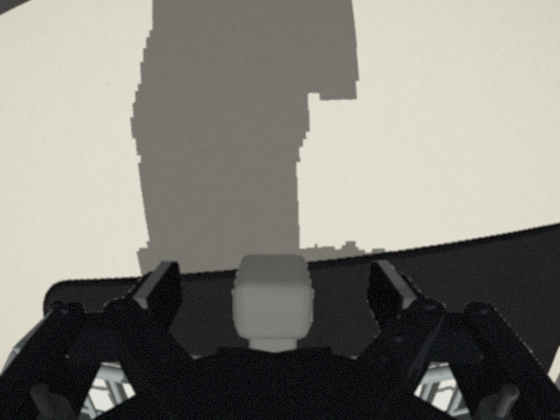

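View pics/d3z.png

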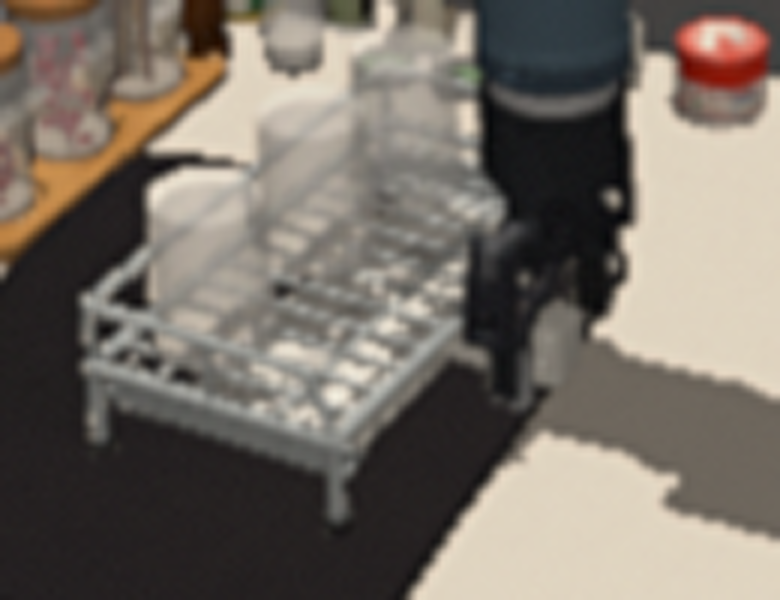

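The block sits centred between the pads (columns 234–313, axis at 274). Closing.

Emit:
{"fn": "play_rows", "kwargs": {"delta_pos": [[0,0,0],[0,0,0],[0,0,0],[0,0,0],[0,0,0],[0,0,0],[0,0,0],[0,0,0]], "dr": [[0,0,0],[0,0,0],[0,0,0],[0,0,0],[0,0,0],[0,0,0],[0,0,0],[0,0,0]], "fingers": [0.2,-0.1,-0.5,-1,-1,-1,-1,-1]}}

```text
time: 5.38
position: [0.5619, -0.0357, 0.025]
ee_rot: [0.094, 3.14, 0.0]
ft_force: [-2.3, -0.4, 4.1]
opening: 0.0291
```

Run:
```python
from h import *
s=arm.get_state()
f=grab('wrist','w4.png')
print(s['position'],R.from_rotvec(s['ee_rot']).as_matrix().round(4),s['ft_force'],s['wrist_torque'],s['opening'],s['time'])
```

```text
[ 0.56189349 -0.0356826   0.02496648] [[-9.982e-01  5.990e-02  1.000e-04]
 [ 5.990e-02  9.982e-01  0.000e+00]
 [-1.000e-04  0.000e+00 -1.000e+00]] [-2.28580536 -0.35580566  4.07312879] [-0.01587226  0.12840408 -0.215146  ] 0.029121203182563456 5.375
```

View pics/w4.png

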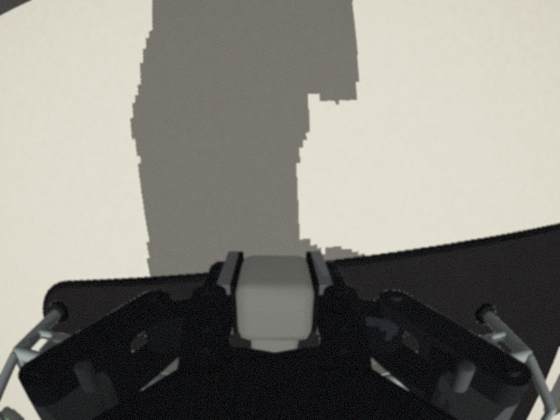

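Gripped at 29 mm opening. Easing up 13 mm.

Emit:
{"fn": "play_rows", "kwargs": {"delta_pos": [[0,0,-0.03],[0,0,-0.06],[0,0,-0.09],[0,0,-0.12],[0,0,-0.15],[0,0,-0.18],[0,0,-0.21],[0,0,-0.21],[0,0,-0.21]], "dr": [[0,0,0],[0,0,0],[0,0,0],[0,0,0],[0,0,0],[0,0,0],[0,0,0],[0,0,0],[0,0,0]], "fingers": [-1,-1,-1,-1,-1,-1,-1,-1,-1]}}

```text
time: 6.55
position: [0.5618, -0.0357, 0.0375]
ee_rot: [-0.094, -3.14, 0.0]
ft_force: [0.1, -0.7, -1.2]
opening: 0.0293
```

Run:
```python
from h import *
s=arm.get_state()
f=grab('wrist','w5.png');grab('side','d5.png');grab('scene','s5.png')
b=cv2.resize(cv2.imread('pics/d5.png')[160:260,180:310],None,fx=6,fy=6,interpolation=cv2.INTER_CUBIC);cv2.imwrite('pics/d5z.png',b)
b=cv2.resize(cv2.imread('pics/s5.png')[160:260,240:340],None,fx=6,fy=6,interpolation=cv2.INTER_CUBIC);cv2.imwrite('pics/s5z.png',b)
print(s['position'],R.from_rotvec(s['ee_rot']).as_matrix().round(4),s['ft_force'],s['wrist_torque'],s['opening'],s['time'])
```

```text
[ 0.56182192 -0.03565871  0.03746184] [[-9.982e-01  5.980e-02 -1.000e-04]
 [ 5.980e-02  9.982e-01 -0.000e+00]
 [ 1.000e-04 -0.000e+00 -1.000e+00]] [ 0.09780198 -0.72133439 -1.21098408] [0.02989999 0.18029016 0.02462843] 0.029268904812642924 6.55
```

View pics/d5z.png

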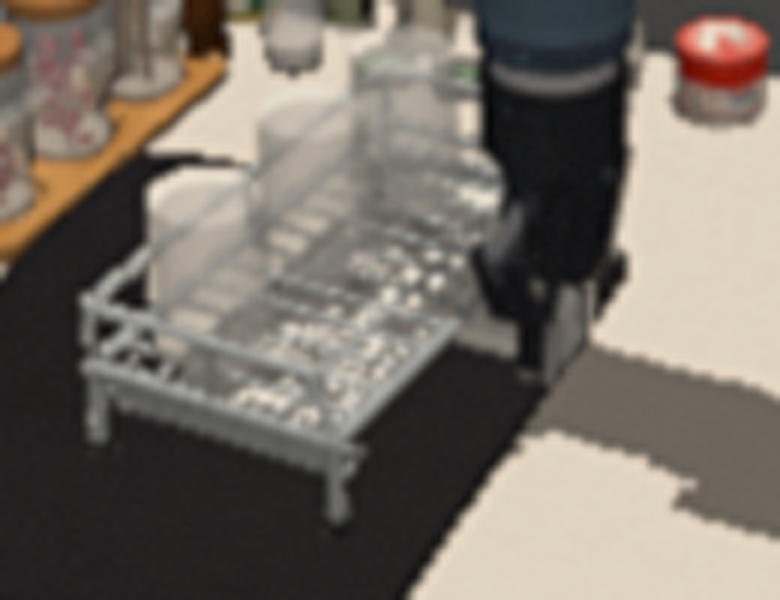

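View pics/s5z.png

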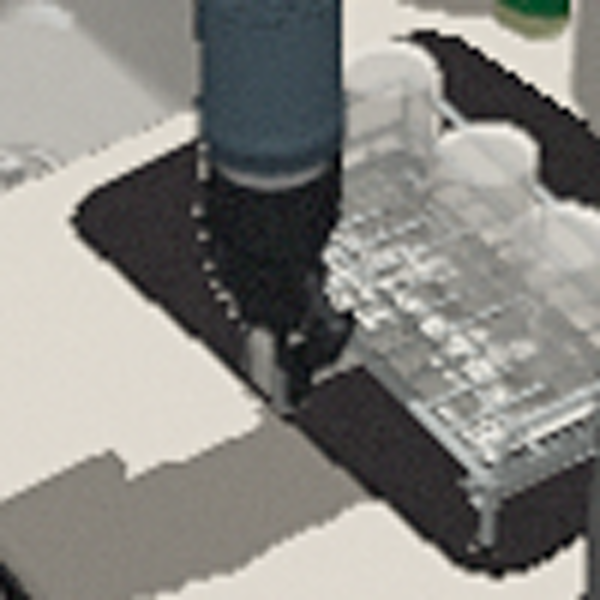

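View pics/w5.png

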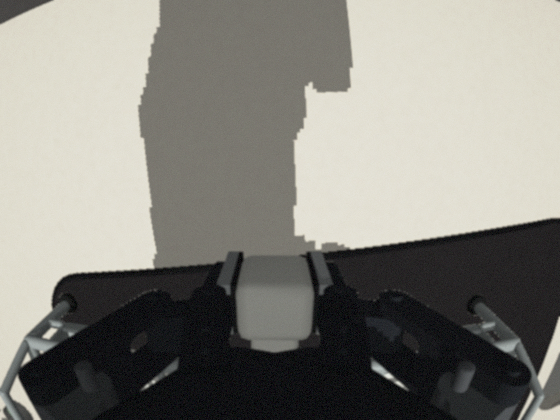

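Up 12.5 mm. The wrist torque is 0.18 N·m and the force changed by about -2 N, so the tray is fully carried. The wrist view shows the block unturned in the pads. Drawing out along tool +x.

Emit:
{"fn": "play_rows", "kwargs": {"delta_pos": [[0.04,0,0],[0.1,0,0],[0.17,0,0],[0.25,0,0],[0.33,0,0],[0.41,0,0],[0.49,0,0],[0.56,0,0],[0.6,0,0],[0.6,0,0]], "dr": [[0,0,0],[0,0,0],[0,0,0],[0,0,0],[0,0,0],[0,0,0],[0,0,0],[0,0,0],[0,0,0],[0,0,0]], "fingers": [-1,-1,-1,-1,-1,-1,-1,-1,-1,-1]}}

```text
time: 7.95
position: [0.5258, -0.0335, 0.0375]
ee_rot: [-0.094, -3.14, -0.0]
ft_force: [0.1, 0.5, -1.5]
opening: 0.0294
```

Run:
```python
from h import *
s=arm.get_state()
f=grab('wrist','w6.png');grab('side','d6.png')
b=cv2.resize(cv2.imread('pics/d6.png')[160:260,180:310],None,fx=6,fy=6,interpolation=cv2.INTER_CUBIC);cv2.imwrite('pics/d6z.png',b)
print(s['position'],R.from_rotvec(s['ee_rot']).as_matrix().round(4),s['ft_force'],s['wrist_torque'],s['opening'],s['q'].round(2))
```

```text
[ 0.52583571 -0.03349101  0.03751748] [[-0.9982  0.0597 -0.    ]
 [ 0.0597  0.9982  0.    ]
 [ 0.      0.     -1.    ]] [ 0.07213352  0.53988159 -1.53761591] [0.05843485 0.24276206 0.00548718] 0.029364169161771477 [-0.17  0.64  0.19  1.98 -0.22  0.54  1.68]
```

View pics/d6z.png

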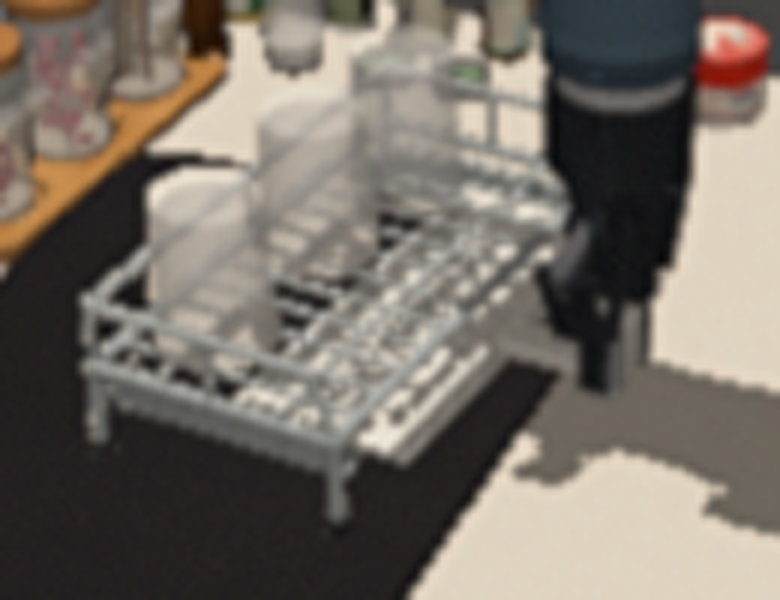

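View pics/w6.png

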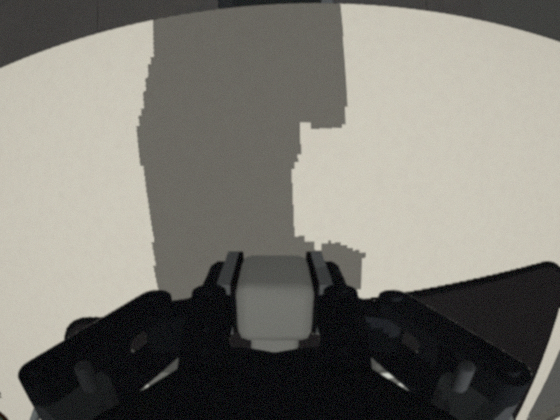

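The tray's front is past the stops, with the left front corner just out of the rack in the side view near (248,237). Forces are small. I'll go on drawing.

Emit:
{"fn": "play_rows", "kwargs": {"delta_pos": [[0.06,0,0],[0.14,0,0],[0.23,0,0],[0.33,0,0],[0.43,0,0],[0.53,0,0],[0.63,0,0],[0.72,0,0],[0.78,0,0],[0.8,0,0]], "dr": [[0,0,0],[0,0,0],[0,0,0],[0,0,0],[0,0,0],[0,0,0],[0,0,0],[0,0,0],[0,0,0],[0,0,0]], "fingers": [-1,-1,-1,-1,-1,-1,-1,-1,-1,-1]}}

```text
time: 9.3
position: [0.4779, -0.0306, 0.0375]
ee_rot: [0.094, 3.14, 0.0]
ft_force: [0.2, -0.1, -2.5]
opening: 0.0295
```

Run:
```python
from h import *
s=arm.get_state()
print(s['position'],R.from_rotvec(s['ee_rot']).as_matrix().round(4),s['ft_force'],s['wrist_torque'],s['opening'],s['q'].round(2))
```

```text
[ 0.47788236 -0.03059864  0.03752754] [[-0.9982  0.0597  0.    ]
 [ 0.0597  0.9982  0.    ]
 [-0.      0.     -1.    ]] [ 0.21561259 -0.1120882  -2.50283775] [ 0.01984968  0.1190649  -0.04718285] 0.02951789987724165 [-0.18  0.59  0.18  2.1  -0.22  0.47  1.69]
```

Emit:
{"fn": "play_rows", "kwargs": {"delta_pos": [[0.06,0,0],[0.15,0,0],[0.26,0,0],[0.38,0,0],[0.5,0,0],[0.62,0,0],[0.74,0,0],[0.86,0,0],[0.95,0,0],[0.98,0,0]], "dr": [[0,0,0],[0,0,0],[0,0,0],[0,0,0],[0,0,0],[0,0,0],[0,0,0],[0,0,0],[0,0,0],[0,0,0]], "fingers": [-1,-1,-1,-1,-1,-1,-1,-1,-1,-1]}}

```text
time: 10.55
position: [0.4189, -0.0271, 0.0375]
ee_rot: [-0.094, -3.14, -0.0]
ft_force: [-0.1, 0.2, -1.8]
opening: 0.0298
```

Run:
```python
from h import *
s=arm.get_state()
f=grab('wrist','w7.png');grab('side','d7.png');grab('scene','s7.png')
b=cv2.resize(cv2.imread('pics/d7.png')[160:290,180:340],None,fx=5,fy=4.6,interpolation=cv2.INTER_CUBIC);cv2.imwrite('pics/d7z.png',b)
print(s['position'],R.from_rotvec(s['ee_rot']).as_matrix().round(4),s['ft_force'],s['wrist_torque'],s['opening'],s['q'].round(2))
```

```text
[ 0.41892526 -0.02710616  0.03748913] [[-9.982e-01  5.980e-02 -2.000e-04]
 [ 5.980e-02  9.982e-01  0.000e+00]
 [ 2.000e-04  0.000e+00 -1.000e+00]] [-0.14627682  0.15638169 -1.76546935] [-0.04505975  0.19863181 -0.03422398] 0.029783539501480525 [-0.19  0.53  0.17  2.25 -0.23  0.39  1.69]
```

View pics/d7z.png

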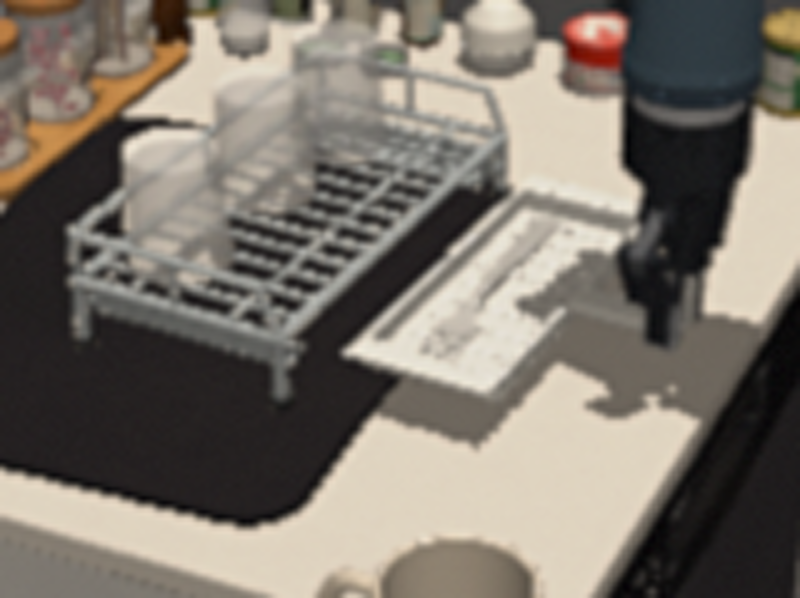

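View pics/s7.png

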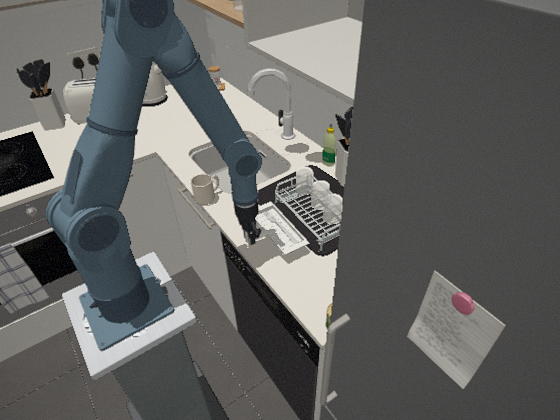

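The tray is clear of the rack, with the fork lying in the pan (side zoom around (480,290)) and a shadow gap under the tray. Lifting about 95 mm.

Emit:
{"fn": "play_rows", "kwargs": {"delta_pos": [[0,0,-0.06],[0,0,-0.2],[0,0,-0.4],[0,0,-0.6],[0,0,-0.8],[0,0,-1.0],[0,0,-1.2],[0,0,-1.4],[0,0,-1.54],[0,0,-1.6]], "dr": [[0,0,0],[0,0,0],[0,0,0],[0,0,0],[0,0,0],[0,0,0],[0,0,0],[0,0,0],[0,0,0],[0,0,0]], "fingers": [-1,-1,-1,-1,-1,-1,-1,-1,-1,-1]}}

```text
time: 11.95
position: [0.4195, -0.0271, 0.134]
ee_rot: [0.094, 3.14, 0.0]
ft_force: [-0.1, -1.1, -2.2]
opening: 0.0291
```

Emit:
{"fn": "play_rows", "kwargs": {"delta_pos": [[0,0,0],[0,0,0],[0,0,0],[0,0,0],[0,0,0],[0,0,0],[0,0,0],[0,0,0]], "dr": [[0,0,0],[0,0,0],[0,0,0],[0,0,0],[0,0,0],[0,0,0],[0,0,0],[0,0,0]], "fingers": [-1,-1,-1,-1,-1,-1,-1,-1]}}

```text
time: 12.95
position: [0.4194, -0.0271, 0.1335]
ee_rot: [0.094, 3.14, -0.0]
ft_force: [0.1, -0.3, -1.3]
opening: 0.0289
```

Run:
```python
from h import *
s=arm.get_state()
f=grab('wrist','w8.png');grab('side','d8.png');grab('scene','s8.png')
b=cv2.resize(cv2.imread('pics/d8.png')[140:270,180:340],None,fx=5,fy=4.6,interpolation=cv2.INTER_CUBIC);cv2.imwrite('pics/d8z.png',b)
b=cv2.resize(cv2.imread('pics/s8.png')[150:260,200:340],None,fx=5,fy=5,interpolation=cv2.INTER_CUBIC);cv2.imwrite('pics/s8z.png',b)
print(s['time'],s['position'],R.from_rotvec(s['ee_rot']).as_matrix().round(4),s['ft_force'],s['wrist_torque'],s['opening'],s['q'].round(2),abs(s['joint_velocities']).max())
```

```text
12.95 [ 0.41935485 -0.02713307  0.13352172] [[-9.982e-01  5.970e-02  1.000e-04]
 [ 5.970e-02  9.982e-01 -0.000e+00]
 [-1.000e-04 -0.000e+00 -1.000e+00]] [ 0.05223659 -0.27501666 -1.29324169] [ 0.00303553  0.12076711 -0.00825124] 0.028896277266605506 [-0.27  0.32  0.26  2.21 -0.14  0.63  1.61] 0.002405855787772198
```

View pics/d8z.png

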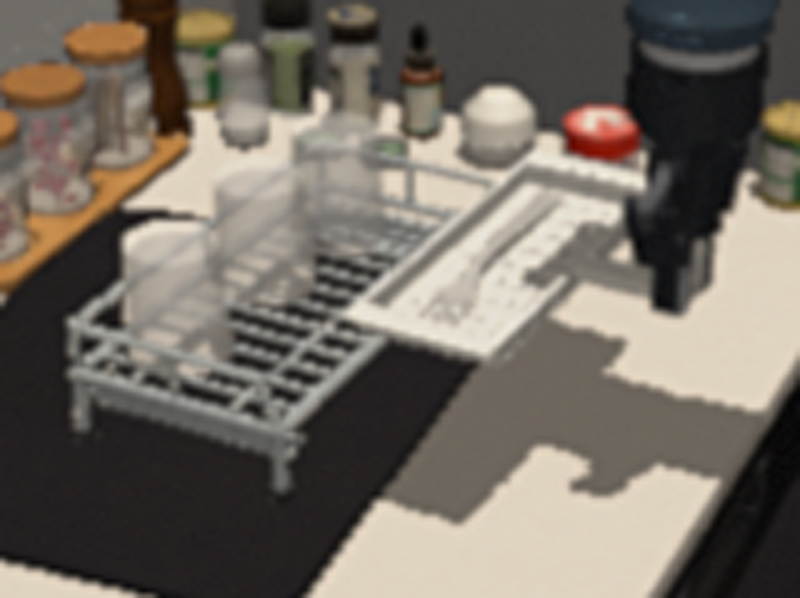

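View pics/s8z.png

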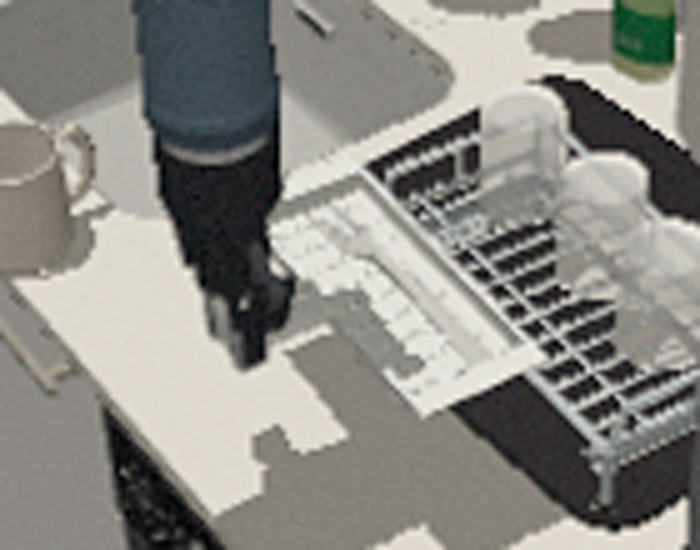

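View pics/w8.png

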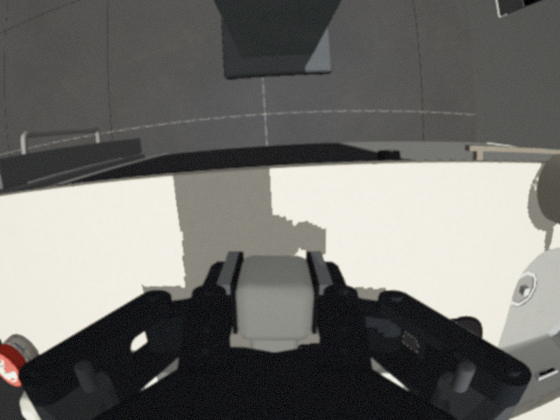

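Run:
```python
from h import *
g=vision.grab_frame('scene');d=vision.grab_frame('side')
def tri(a,b):
    (e1,d1),(e2,d2)=a,b; A=np.stack([d1,-d2],1);t=np.linalg.lstsq(A,e2-e1,rcond=None)[0]
    p,q=e1+t[0]*d1,e2+t[1]*d2;return ((p+q)/2).round(4),np.linalg.norm(p-q).round(4)
S=lambda x,y:(200+x/5,150+y/5);D=lambda x,y:(180+x/5,140+y/4.6)
print('RL',tri(ray(g,*S(368,168)),ray(d,*D(350,312))))
print('RR',tri(ray(g,*S(545,352)),ray(d,*D(532,152))))
z=.144
print('plane z .144: scene RL RR FR',[plane(g,*S(*p),z).round(3) for p in[(368,168),(545,352),(428,415)]])
print('side RL RR FL',[plane(d,*D(*p),z).round(3) for p in[(350,312),(532,152),(490,358)]])
z=.13
print('fork ends side',[plane(d,*D(*p),z).round(3) for p in[(435,318),(560,196)]],'scene',[plane(g,*S(*p),z).round(3) for p in[(330,220),(485,355)]])
s=arm.get_state();Rm=R.from_rotvec([0,0,-.0598]).as_matrix()
print('expected tray origin',s['position']+Rm@[.106,0,0])
```

```text
RL (array([0.5841, 0.069 , 0.1376]), np.float64(0.0039))
RR (array([ 0.5649, -0.1553,  0.1442]), np.float64(0.002))
plane z .144: scene RL RR FR [array([0.582, 0.063, 0.144]), array([ 0.566, -0.155,  0.144]), array([ 0.475, -0.156,  0.144])]
side RL RR FL [array([0.577, 0.079, 0.144]), array([ 0.564, -0.155,  0.144]), array([0.485, 0.093, 0.144])]
fork ends side [array([0.54 , 0.046, 0.13 ]), array([ 0.533, -0.127,  0.13 ])] scene [array([0.539, 0.047, 0.13 ]), array([ 0.543, -0.123,  0.13 ])]
expected tray origin [ 0.52515979 -0.0334563   0.13350891]
```

The rear flange corners measure 138–144 mm high, against 145 mm expected for a level tray. That puts the tilt at about 0.05 rad or less. The fork is about 13 mm behind the tray's centre, and the tray's origin is about 150 mm in front of the rack's centre. Next I compare the bystanders with the start pictures, then hand in.

Run:
```python
from h import *
a,b=[cv2.cvtColor(cv2.imread('pics/'+n),cv2.COLOR_BGR2GRAY).astype(float) for n in('d1.png','d8.png')]
for n,(x0,y0,x1,y1) in dict(tumbA=(203,186,221,215),tumbB=(222,175,238,200),tumbC=(239,165,256,190),mug=(240,276,292,326),tin=(330,160,350,188)).items():
    p,r=cv2.phaseCorrelate(a[y0:y1,x0:x1],b[y0:y1,x0:x1]); print(n,np.round(p,2),round(r,2))
s=arm.get_state();print(s['time'],s['opening'],s['position'][2],abs(s['joint_velocities']).max())
print(arm.sign_off())
```

```text
tumbA [ 0.02 -0.02] 1.0
tumbB [0.   0.46] 0.99
tumbC [0.02 0.54] 0.99
mug [0.03 0.02] 0.99
tin [-0.31  0.19] 0.89
13.2 0.029209363388551828 0.13350890528406378 0.0021312630039267222
the job is handed in; nothing more can be done
None
```

The tray is out from under the rack and held up, steady, in front of it, and I handed the job in at 13.2 s. No verdict was reported. I gripped the block from above, eased the tray up 12.5 mm over the end stops, drew it 143 mm straight out and lifted it another 96 mm.

Last checks:
- **Grip:** the fingers stand at 29 mm opening. Joint speeds were at most 0.002 rad/s, and the wrist carried only the tray's own weight.
- **Height and position:** the tray's underside is about 125 mm above the worktop, worked out from how far the arm rose. Its origin is about 150 mm in front of the rack's centre, so it stands clear.
- **Level:** the rear corners measured 138 mm and 144 mm high, against 145 mm for a perfectly level tray. They disagree by 6 mm and the rays missed each other by 2–4 mm, so this only says the tilt is about 0.05 rad or less, with a limit of 0.12.
- **Fork:** it lies in the pan, about 13 mm behind the tray's centre.
- **Glasses, mug and tin:** between the side pictures, the mug and the left glass did not shift. The other two glasses and the tin shifted about half a pixel or less. The tin's match was weaker, at 0.89.

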